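Fit the hub whose keyway matches the mounted test shaft and clip it down

TASK

On the gauge stage, swing the hold-down clip up out of the way, then find the one hub whose keyway lines up with the key of the shaft mounted in the stage and slide it along the lane, mouth first, until it is fully home around the shaft. Then swing the clip back down so that its bar rests on the hub, and let go. Leave the other two hubs and the things on the bench where they are.

Things in the scene. Friction and masses are not known exactly. Their poses are not given: they have to be found in the camera images.
- seat (a point): Where the test shaft is mounted: a point on the top face of the stage, a fixed dark steel plate 410 x 210 x 20 mm on the bench. Stage axes: x along the lane, in which hubs are pushed (away from the robot), y left, z up. The plate's near edge is 255 mm short of this point. Two spare shafts stand 110 mm beyond it, 60 mm either side; leave those.
- lane_start (a point): Point on the plate's top face 124 mm short of the seat (-x), in the lane's middle, stage axes. A hub put down in line with the lane with its bore point here lies free before the guide rails. The rails, 12 mm tall, 110 mm apart inside, run from 75 mm short of the seat to 30 mm beyond it; their flared mouth starts 108 mm short of the seat.
- clip (a joint): Angle of the hold-down clip, rad: 0 = fully down with no hub beneath (its bar then 14 mm above the plate and in the hub's way), grows as the bar swings up and away from the robot, 1.57 = upright, 1.8 = stop. The hinge is stiff (about 0.2 N m) and the clip stays where it is left. Resting on a seated hub it reads about 0.085.
- clip_hinge (a point): Middle of the clip's hinge line, which runs along the stage's y, 14 mm above the plate, 45 mm beyond the seat. The axes turn with the clip. The clip is a steel bail: two 8 mm arms at y = +-67 mm joined by a 12 mm round cross bar 142 mm from the hinge line, towards the robot when down.
- clip_left (a point): Middle of the clip's left (+y) black round grip, 14 mm thick and 50 mm long, in line with the cross bar and 99 mm left of the lane's middle, overhanging the arm so that fingers can straddle it from above. It turns freely in a pinch.
- clip_right (a point): Same on the right (-y) side.
- shaft_a: Fixed steel test shaft, one of three; which one is mounted at the seat varies. 52 mm round post; a crosswise T-head 76 mm long, 34 to 44 mm above its foot, lets hubs on only from the side. Its key, a rib 12 mm wide and 30 mm tall, sticks out 20 mm towards the robot (stage -x), 18 mm to the left (+y) of the middle. Origin: centre of the foot, axes as the stage's.
- shaft_b: Fixed steel test shaft, one of three; which one is mounted at the seat varies. 52 mm round post; a crosswise T-head 76 mm long, 34 to 44 mm above its foot, lets hubs on only from the side. Its key, a rib 12 mm wide and 30 mm tall, sticks out 20 mm towards the robot (stage -x), in the middle. Origin: centre of the foot, axes as the stage's.
- shaft_c: Fixed steel test shaft, one of three; which one is mounted at the seat varies. 52 mm round post; a crosswise T-head 76 mm long, 34 to 44 mm above its foot, lets hubs on only from the side. Its key, a rib 12 mm wide and 30 mm tall, sticks out 20 mm towards the robot (stage -x), 18 mm to the right (-y) of the middle. Origin: centre of the foot, axes as the stage's.
- hub_a_grip (a point): On the black grip lug of loose hub a: lug 26 mm (x) x 16 mm (y), 20 to 52 mm above the underside; this point is 42 mm above the underside, mid-lug. The hub is a grey aluminium horseshoe slab 143 (x) x 104 (y) x 20 mm, 0.35 to 0.6 kg, lying flat. Axes: x to its open mouth, y left, z up. Tail end 47 mm behind this point, cheek tips 96 mm ahead.
- hub_a_bore (a point): Point of hub a on the shaft's axis when fully home: 67 mm ahead (x) of the lug point, 10 mm above the underside, inside the mouth, which is 56 mm wide with its floor 26 mm behind this point. Axes as the hub's.
- hub_a_keyway (a point): Middle of hub a's keyway, at the top face: a notch 17 mm wide cut 22 mm deep into the floor of the mouth, 18 mm to the left (+y) of the middle (hub axes).
- hub_b_grip (a point): On the black grip lug of loose hub b: lug 26 mm (x) x 16 mm (y), 20 to 52 mm above the underside; this point is 42 mm above the underside, mid-lug. The hub is a grey aluminium horseshoe slab 143 (x) x 104 (y) x 20 mm, 0.35 to 0.6 kg, lying flat. Axes: x to its open mouth, y left, z up. Tail end 47 mm behind this point, cheek tips 96 mm ahead.
- hub_b_bore (a point): Point of hub b on the shaft's axis when fully home: 67 mm ahead (x) of the lug point, 10 mm above the underside, inside the mouth, which is 56 mm wide with its floor 26 mm behind this point. Axes as the hub's.
- hub_b_keyway (a point): Middle of hub b's keyway, at the top face: a notch 17 mm wide cut 22 mm deep into the floor of the mouth, in the middle (hub axes).
- hub_c_grip (a point): On the black grip lug of loose hub c: lug 26 mm (x) x 16 mm (y), 20 to 52 mm above the underside; this point is 42 mm above the underside, mid-lug. The hub is a grey aluminium horseshoe slab 143 (x) x 104 (y) x 20 mm, 0.35 to 0.6 kg, lying flat. Axes: x to its open mouth, y left, z up. Tail end 47 mm behind this point, cheek tips 96 mm ahead.
- hub_c_bore (a point): Point of hub c on the shaft's axis when fully home: 67 mm ahead (x) of the lug point, 10 mm above the underside, inside the mouth, which is 56 mm wide with its floor 26 mm behind this point. Axes as the hub's.
- hub_c_keyway (a point): Middle of hub c's keyway, at the top face: a notch 17 mm wide cut 22 mm deep into the floor of the mouth, 18 mm to the right (-y) of the middle (hub axes).
- slide_box_mid (a point): Bystander: grey slide box 100 x 85 x 32 mm; its centre.
- jar_mid (a point): Bystander: jar 60 mm across, 85 mm tall; its centre.
- driver: Bystander: screwdriver lying on the bench.
There are look-alikes about, which are no part of the job. Leave any blue or orange look-alike of the part that bears hub_b_grip alone.

How it is judged:
By the outcome, as a careful person would: the job done as asked, in the order asked, and still so for the second after the job is handed in, with the robot touching nothing.
It also fails if it takes over 72 s, if anything falls off the work surface, if the arm or the gripper's body presses on something with over 40 N, if the wrist force passes 120 N, or if a joint passes its speed limit or range.

ROBOT

A 6-joint arm with a two-finger parallel gripper is mounted at the origin on the work surface. World frame = base frame: x ahead of the robot, y to its left, z up, the work surface at z = 0. Lengths are in m, angles in rad, forces in N, time in s.
With the tool pointing down it reaches from about 0.35 to 1 m from the base axis. Payload 7.1 kg.
Tool frame: the origin (TCP) lies on the centre line of the jaws, within the pads' length; the fingertips stand 19 mm ahead of it and the grasp point (between the pads) is the TCP; z points along the fingers, y is the direction in which the jaws open and shut (so a half turn about z gives the same grasp; the last joint's range is limited). The gripper opens to 85 mm and grips with 20 to 120 N. Pads are 22 mm wide; open, the fingers measure 114 mm over their backs; the gripper's body (76 mm by 85 mm) begins 54 mm behind the grasp point. The pads swing forward as they close: fully open they stand 13 mm farther back than shut.
Start: joints at [-1.152, 0.423, 1.63, -0, 1.089, -0.019], TCP at [0.265, -0.566, 0.25] pointing down, gripper open.
Joint ranges: [-3, 3], [-0.9, 2.11], [0.09, 2.58], [-1.31, 4.45], [0.11, 2.69], [-2.54, 2.54]. Speed limits (rad/s): [2.39, 2.39, 3.01, 3.14, 3.14, 3.14].

INTERFACE

Orientations are given as a rotation vector (axis times angle).
In Python, from station import manip gives the robot as it stands.
- The arm moves only by the shell command python3 -m crank 'ROWS' [FORCE]. ROWS is JSON, a list of rows, each a list of 7 numbers: the shift along the tool's x, y, z in units of 25 mm (1.0 is 25 mm), then the turn, a rotation vector about the tool's x, y, z in units of 8 degrees (1.0 is 8 degrees), then the opening, from 0 (shut) to 1 (fully open). A call has 1 to 12 rows; each row is the pose to reach, as a shift and turn from the pose measured when the call began, along the tool's axes at that moment; what a row does not reach only later rows make up. A row lasts 1/8 s, in which the tool goes at most 62.5 mm and 10.7 degrees, less where a joint would pass 70% of its speed; a pose out of reach is approached as far as the arm can. A call with a gripper value outside its range is refused whole. The fingers move at their own pace and stop on an object; FORCE is the grip in N (left out, the last holds). Time passes only in rows, so rows that repeat a pose let the fingers close. It gives the time, the measured TCP pose, the force and the opening at its end, in the units of the state.
- manip.get_state(): the state, without advancing time (a new reading comes with each control period).
- manip.snapshot(name): name is "scene" or "top" or "wrist"; returns a dict with "frame" (400x640x3 uint8, blue, green, red), "vertical_fov" (degrees; the focal length in pixels is half the picture's height over the tangent of half this angle, whatever the lens; pixels are square), "cx", "cy" (the principal point, pixels), "R" (3x3) and "t" (3): a world point X has camera coordinates R X + t. Camera axes: x right, y down, z forward; pixel columns grow to the right and rows downward; lengths in m; the calibration is good to about 2 mm. A picture is of the moment at which its call begins. There is no depth.
- manip.job_done(): hands the job in, once; it reports no verdict.
The state is a dict: "t": time; "joint_pos": joint angles; "joint_vel": joint speeds; "effort": joint torques, N m; "tool_pos": TCP position; "ee_rot": TCP orientation; "wrist_force": force on the tool from outside, world axes, zero at the start; "ft_torque": the same for the moment, N m; "width": opening from 0.0 (shut) to 1.0 (fully open).
Only numpy, scipy, OpenCV 4.12 (cv2) and the standard library are available. Lean on these libraries where they do the work, as an engineer would, in place of code of your own. Each camera call takes 0.05 s, during which the arm holds its last target.

## Working session

There is one attempt and no reset: what is moved stays moved. The work goes in short steps, Python scripts to look and compute and a shell command to move; the robot and the scene stay as the last step left them, time stands still between calls to the robot, and variables do not carry over. Pictures are saved under pics/ and viewed, and the job is handed in when it is done.

```bash
ls; mkdir -p pics; python3 - <<'E'
from station import manip
import cv2
s=manip.get_state();print(s)
for n in("scene","top","wrist"):
    d=manip.snapshot(n);cv2.imwrite(f"pics/{n}0.png",d["frame"]);print(n,d["vertical_fov"],d["cx"],d["cy"],d["R"],d["t"])
E
```

```text
pics
{'t': 0.0, 'joint_pos': array([-1.15198952e+00,  4.23786790e-01,  1.63067434e+00,  2.24958188e-05,
        1.08859032e+00, -1.90195833e-02]), 'joint_vel': array([ 7.54523758e-04, -5.81406884e-05,  7.79898014e-04,  3.84380341e-04,
        1.88583662e-03, -1.35030816e-03]), 'effort': array([-1.93648768e-03, -5.57384348e+01, -2.81739092e+01, -2.09114733e-04,
        7.40248914e-03, -1.21195069e-05]), 'tool_pos': array([ 0.26479561, -0.56558045,  0.24958556]), 'ee_rot': array([-3.06521960e+00, -6.81928805e-01,  4.24139980e-04]), 'wrist_force': array([-0.27011749,  0.14451326, -0.81695993]), 'ft_torque': array([ 0.00679142, -0.03258332, -0.03864542]), 'width': 1.0013571017353022}
scene 42.46058707887711 313.0473035640964 202.44640749096305 [[ 0.75343067  0.65752114 -0.0028588 ]
 [ 0.4691183  -0.54058273 -0.69835402]
 [-0.46072794  0.52482022 -0.71574681]] [-0.44231507 -0.21230436  2.12767945]
top 51.433414227545924 326.50258208321213 206.77425323894303 [[-0.01186349 -0.99980142 -0.01601184]
 [-0.98716055  0.01426138 -0.15909326]
 [ 0.15929002  0.01391886 -0.98713371]] [0.0330625  0.54816701 1.11151911]
wrist 58.4757369708528 323.75233280195096 194.1874510205449 [[ 0.42403593 -0.90564346 -0.00185676]
 [-0.85644944 -0.40166739  0.32428023]
 [-0.29442807 -0.13591625 -0.94595924]] [-0.62450091 -0.04310742  0.38150425]
```

View pics/scene0.png

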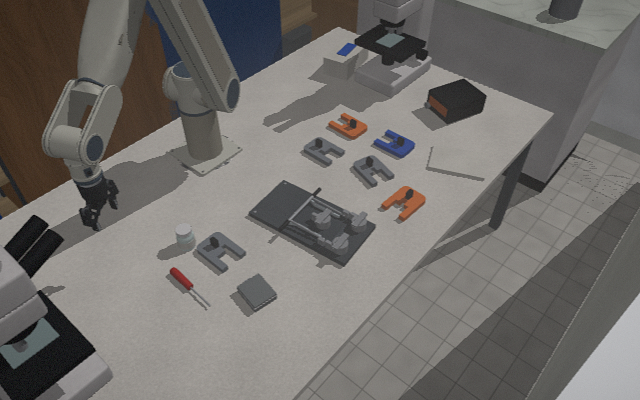

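View pics/top0.png

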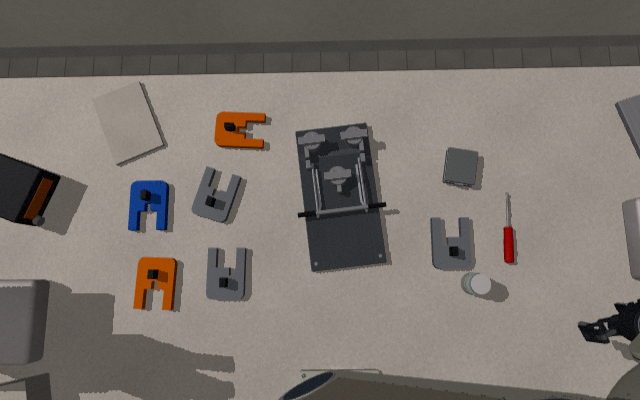

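View pics/wrist0.png

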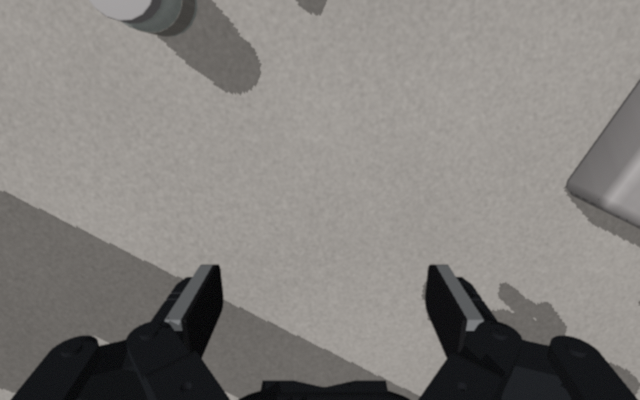

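```bash
cat > h.py <<'E'
from station import manip
import numpy as np,cv2
from scipy.spatial.transform import Rotation as Rn
def K(d):
    f=200/np.tan(np.radians(d["vertical_fov"])/2);return np.array([[f,0,d["cx"]],[0,f,d["cy"]],[0,0,1]])
def ray(d,uv,z):
    R=np.array(d["R"]);t=np.array(d["t"]);c=-R.T@t
    v=R.T@np.linalg.inv(K(d))@np.array([uv[0],uv[1],1.]);return c+v*(z-c[2])/v[2]
def proj(d,X):
    p=K(d)@(np.array(d["R"])@np.array(X,float)+d["t"]);return p[:2]/p[2]
def snap(n,name=None,box=None,k=1):
    d=manip.snapshot(n);im=d["frame"]
    if name: crop(im,name,box,k)
    return d
def crop(im,name,box=None,k=1):
    if box:im=im[box[1]:box[3],box[0]:box[2]]
    cv2.imwrite("pics/"+name,cv2.resize(im,None,fx=k,fy=k,interpolation=cv2.INTER_CUBIC))
def totool(p,s=None):
    s=s or manip.get_state();return Rn.from_rotvec(s["ee_rot"]).inv().apply(np.array(p)-s["tool_pos"])/.025
E
python3 - <<'E'
from h import *
d=snap("top","a.png",(285,110,405,280),3.5);crop(d["frame"],"b.png",(180,150,300,310),3.5)
crop(d["frame"],"c.png",(420,200,500,280),5)
a=cv2.imread("pics/a.png");b=cv2.imread("pics/b.png");c=cv2.imread("pics/c.png")
s=snap("scene","s.png",(230,100,440,280),3.8)
cv2.imwrite("pics/abc.png",np.hstack([cv2.resize(a,(353,500)),cv2.resize(b,(375,500))]))
E
```

```text
(no output)
```

View pics/abc.png

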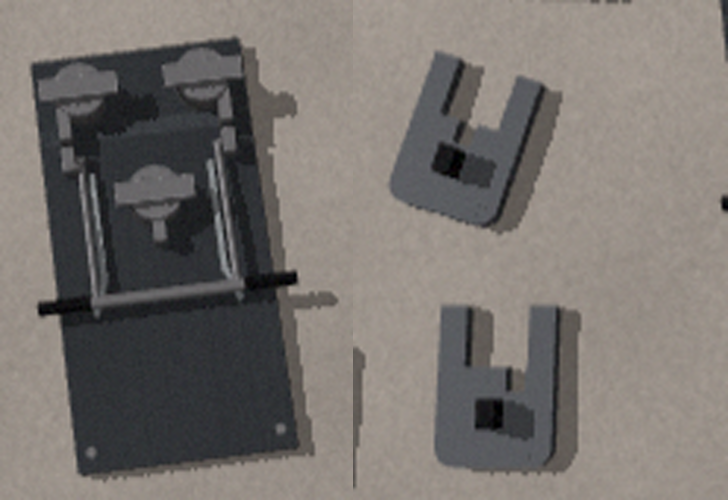

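View pics/c.png

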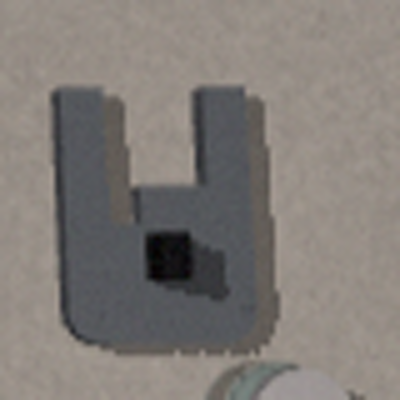

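View pics/s.png

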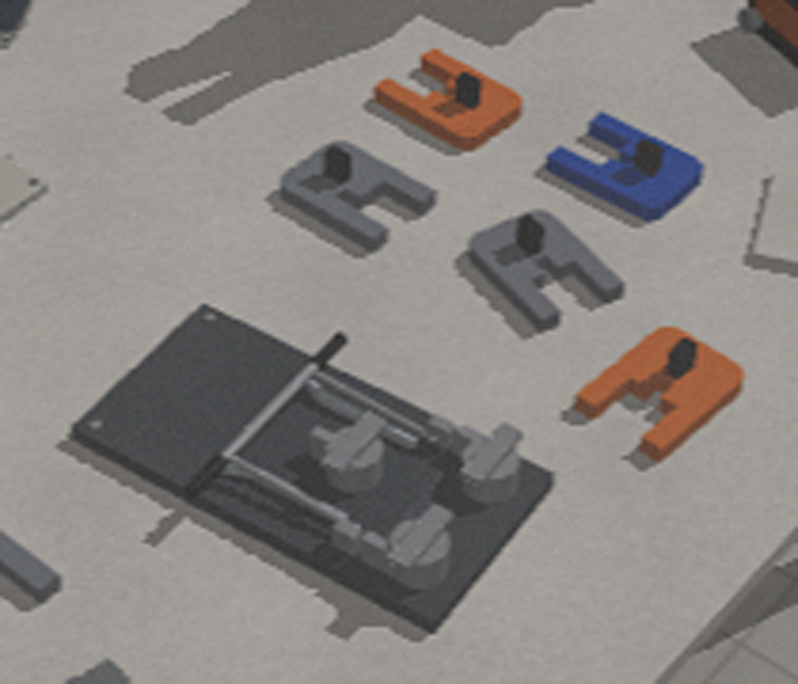

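```bash
python3 - <<'E'
from h import *
d=snap("top");im=d["frame"]
def rect(c,ang,z,L=.18,k=1400):
    # image up = direction ang ; size L
    c=np.array(c);f=np.array([np.cos(ang),np.sin(ang)]);l=np.array([-f[1],f[0]]);n=int(L*k)
    P=[c+f*L/2+l*L/2,c+f*L/2-l*L/2,c-f*L/2-l*L/2,c-f*L/2+l*L/2]
    src=np.float32([proj(d,[*p,z]) for p in P]);M=cv2.getPerspectiveTransform(src,np.float32([[0,0],[n,0],[n,n],[0,n]]))
    return cv2.warpPerspective(im,M,(n,n),flags=cv2.INTER_CUBIC)
out=[]
for uv in [(218,195),(227,272),(452,242)]:
    p=ray(d,uv,.02);print(uv,p);out.append(rect(p[:2],0,.02))
# stage corners z=.02 from a.png (scale 353/120 horizontally=2.94)
cs=[(285+x/2.942,110+y/2.941) for x,y in [(32,63),(238,38),(298,446),(80,475)]]
W=[ray(d,c,.02) for c in cs];print(np.round(W,4))
ctr=np.mean(W,0);out.append(rect(ray(d,(285+155/2.942,110+200/2.941),.02)[:2],0,.02))
cv2.imwrite("pics/rect.png",np.vstack([np.hstack(out[:2]),np.hstack(out[2:])]))
E
```

```text
(218, 195) [0.59113865 0.33689386 0.02      ]
(227, 272) [0.37264397 0.30522977 0.02      ]
(452, 242) [ 0.44784801 -0.32278707  0.02      ]
[[ 0.7775  0.1133  0.02  ]
 [ 0.7999 -0.0923  0.02  ]
 [ 0.3957 -0.138   0.02  ]
 [ 0.3712  0.068   0.02  ]]
```

View pics/rect.png

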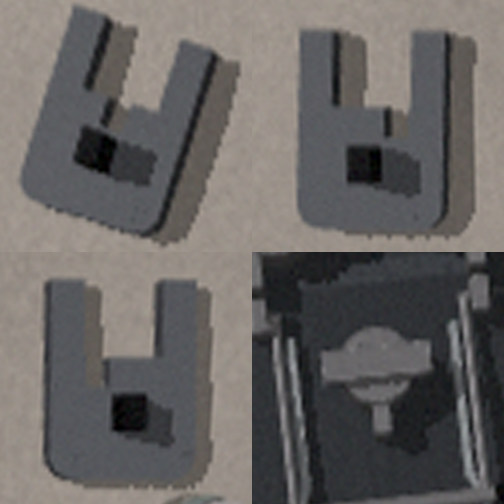

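```bash
python3 - <<'E'
from h import *
d=snap("top");im=d["frame"]
# hub b contour: grey-bluish saturated
hsv=cv2.cvtColor(im,cv2.COLOR_BGR2HSV)
print(hsv[205,212],hsv[180,208],hsv[180,195],hsv[215,236])
seat=np.array([.6358,-.0068]);a=np.radians(6.4);X=np.array([np.cos(a),np.sin(a)]);Y=np.array([-X[1],X[0]])
pr=seat-.097*X-.099*Y;print("clip_right",pr)
print(totool([*pr,.20]), totool([*pr,.045]))
for s in(1,-1):
  p=seat-.097*X+s*.099*Y;print(s,proj(d,[*p,.034]))
E
```

```text
[165 255   4] [103  19  95] [ 13  27 152] [ 17  27 151]
clip_right [ 0.55043994 -0.11599551]
[ 17.97307009 -11.45794855   2.00897219] [ 17.97307946 -11.45567996   8.20897177]
1 [307.04529282 214.74377872]
-1 [377.146317   205.96479628]
```

```bash
python3 -m crank '[[18,-11.45,2,0,0,-8.9,1],[18,-11.45,2,0,0,-8.9,1],[18,-11.45,2,0,0,-8.9,1],[18,-11.45,2,0,0,-8.9,1],[18,-11.45,2,0,0,-8.9,1],[18,-11.45,2,0,0,-8.9,1],[18,-11.45,2,0,0,-8.9,1],[18,-11.45,2,0,0,-8.9,1],[18,-11.45,2,0,0,-8.9,1],[18,-11.45,2,0,0,-8.9,1],[18,-11.45,2,0,0,-8.9,1]]'
python3 - <<'E'
from h import *
d=snap("wrist","w1.png");s=manip.get_state();print(s["t"],s["tool_pos"],Rn.from_rotvec(s["ee_rot"]).as_matrix(),-np.array(d["R"]).T@d["t"])
E
```

```text
t: 1.72
tool_pos: [0.5508, -0.1161, 0.2002]
ee_rot: [-2.095, -2.34, 0.0]
wrist_force: [-0.2, -0.2, 0.0]
width: 0.999
1.775 [ 0.55065716 -0.11658561  0.2002711 ] [[-1.08861748e-01  9.94056806e-01 -4.30641419e-04]
 [ 9.94056876e-01  1.08861831e-01  1.73210954e-04]
 [ 2.19061942e-04 -4.09226016e-04 -9.99999892e-01]] [ 0.54166634 -0.03396385  0.32428071]
```

View pics/w1.png

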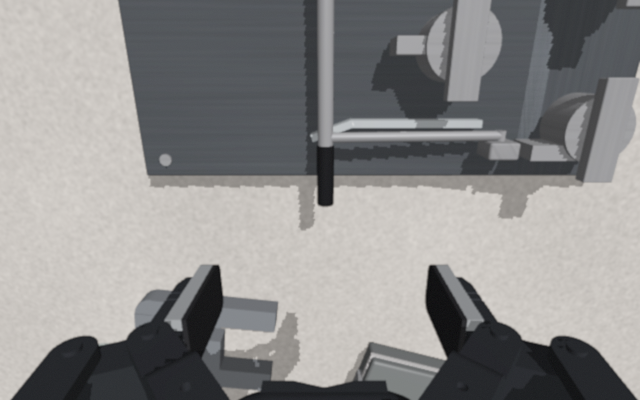

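```bash
python3 - <<'E'
from h import *
d=snap("wrist")
a=ray(d,(325.5,147),.034);b=ray(d,(325.5,204),.034);m=(a+b)/2;print(a,b,m,np.linalg.norm(a-b))
print(totool([m[0],m[1],.045]))
# plate near/right edge
p=ray(d,(150,174.5),.02);q=ray(d,(560,175),.02);v=p-q;print(p,np.degrees(np.arctan2(-v[1],-v[0])))
E
```

```text
[ 0.54880352 -0.09203712  0.034     ] [ 0.55432443 -0.14168112  0.034     ] [ 0.55156397 -0.11685912  0.034     ] 0.049950043605822406
[-0.00676555  0.04027889  6.21338454]
[ 0.39761113 -0.13621723  0.02      ] 6.212737836955761
```

```bash
python3 -m crank '[[0,0.04,2.5,0,0,0,1],[0,0.04,4.5,0,0,0,1],[0,0.04,6.2,0,0,0,1],[0,0.04,6.2,0,0,0,1],[0,0.04,6.2,0,0,0,0],[0,0.04,6.2,0,0,0,0],[0,0.04,6.2,0,0,0,0],[0,0.04,6.2,0,0,0,0],[0,0.04,6.2,0,0,0,0],[0,0.04,6.2,0,0,0,0]]' 30
python3 - <<'E'
from h import *
d=snap("wrist","w2.png")
E
```

```text
t: 3.08
tool_pos: [0.5518, -0.1168, 0.0455]
ee_rot: [2.097, 2.339, 0.0]
wrist_force: [-0.4, -1.2, 1.6]
width: 0.154
```

View pics/w2.png

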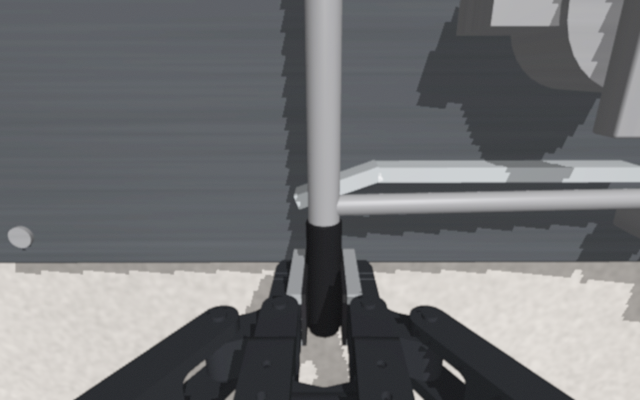

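```bash
python3 -m crank '[[0,0.06,-0.85,0,0,0,0],[0,0.25,-1.68,0,0,0,0],[0,0.57,-2.47,0,0,0,0],[0,0.99,-3.21,0,0,0,0],[0,1.52,-3.87,0,0,0,0],[0,2.15,-4.45,0,0,0,0],[0,2.85,-4.93,0,0,0,0],[0,3.62,-5.29,0,0,0,0],[0,4.44,-5.54,0,0,0,0],[0,5.28,-5.67,0,0,0,0],[0,6.13,-5.66,0,0,0,0],[0,6.13,-5.66,0,0,0,0]]'
python3 - <<'E'
from h import *
d=snap("scene","s2.png",(200,100,440,280),3.3);print(manip.get_state()["t"])
E
```

```text
t: 4.62
tool_pos: [0.7051, -0.0998, 0.1869]
ee_rot: [2.097, 2.339, 0.002]
wrist_force: [1.3, 0.7, 2.8]
width: 0.149
4.675
```

View pics/s2.png

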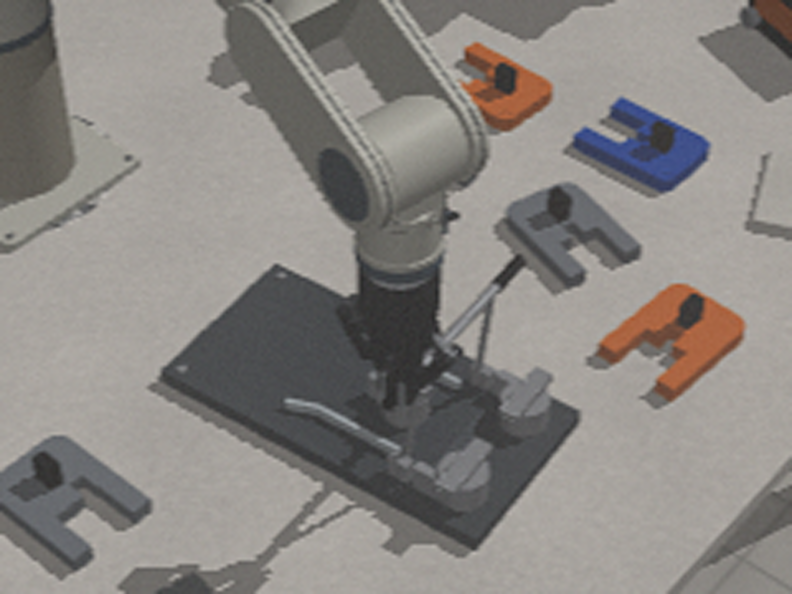

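```bash
python3 -m crank '[[0,0,0,0,0,0,0.5],[0,0,0,0,0,0,0.6],[0,0,0,0,0,0,0.6],[0,0,-1.5,0,0,0,0.6],[0,0,-3.5,0,0,0,1],[0,0,-3.5,0,0,0,1]]'
python3 - <<'E'
from h import *
d=snap("top");im=d["frame"]
crop(im,"t3.png",(180,100,420,290),3.3)
hsv=cv2.cvtColor(im,cv2.COLOR_BGR2HSV)
roi=np.zeros(im.shape[:2],np.uint8);roi[155:235,180:250]=1
H,S,V=cv2.split(hsv)
m=((H>90)&(H<130)&(V<135)).astype(np.uint8)*roi
m2=cv2.morphologyEx(m,cv2.MORPH_OPEN,np.ones((2,2),np.uint8))
c=max(cv2.findContours(m2,0,1)[0],key=cv2.contourArea)
P=np.float32([ray(d,p[0],.02)[:2] for p in c])*1000
r=cv2.minAreaRect(P);print(r)
box=cv2.boxPoints(r);print(box)
k=((V<45)*roi).astype(np.uint8);n,l,st,ce=cv2.connectedComponentsWithStats(k)
print(st[1:],ce[1:]);i=1+np.argmax(st[1:,4]);print("lug",ray(d,ce[i],.05),ray(d,ce[i],.045))
v=cv2.cvtColor(m2*255,cv2.COLOR_GRAY2BGR);o=np.hstack([v[150:240,175:255],im[150:240,175:255]]);cv2.imwrite("pics/m.png",cv2.resize(o,None,fx=5,fy=5,interpolation=0))
E
```

```text
t: 5.42
tool_pos: [0.7067, -0.1004, 0.2798]
ee_rot: [2.092, 2.333, 0.009]
wrist_force: [0.7, 0.8, 1.0]
width: 0.988
((589.5704345703125, 342.55621337890625), (105.30838012695312, 140.20608520507812), 72.44906616210938)
[[506.85266 313.49295]
 [640.5321  271.2133 ]
 [672.2882  371.61948]
 [538.60876 413.89914]]
[[209 170   6  16  28]
 [225 178  16  43  55]
 [212 190   3   6   9]
 [205 196  11  11  80]] [[211.64285714 177.67857143]
 [232.72727273 199.21818182]
 [213.22222222 192.44444444]
 [210.25       201.225     ]]
lug [0.567959   0.34963726 0.05      ] [0.56885547 0.35113454 0.045     ]
```

View pics/m.png

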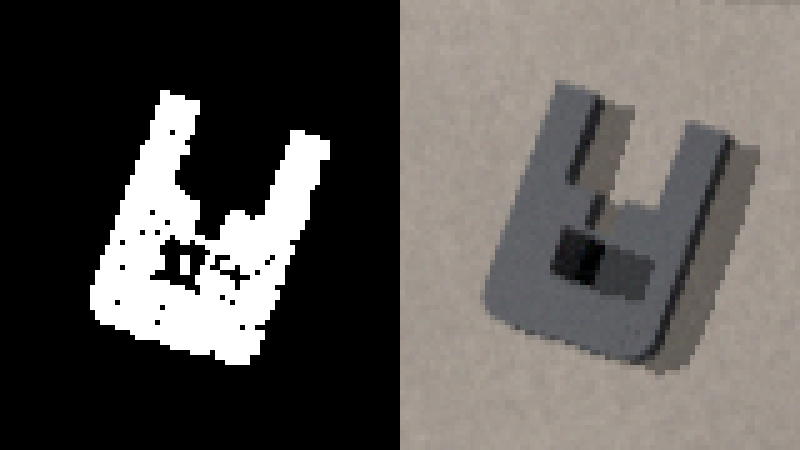

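View pics/t3.png

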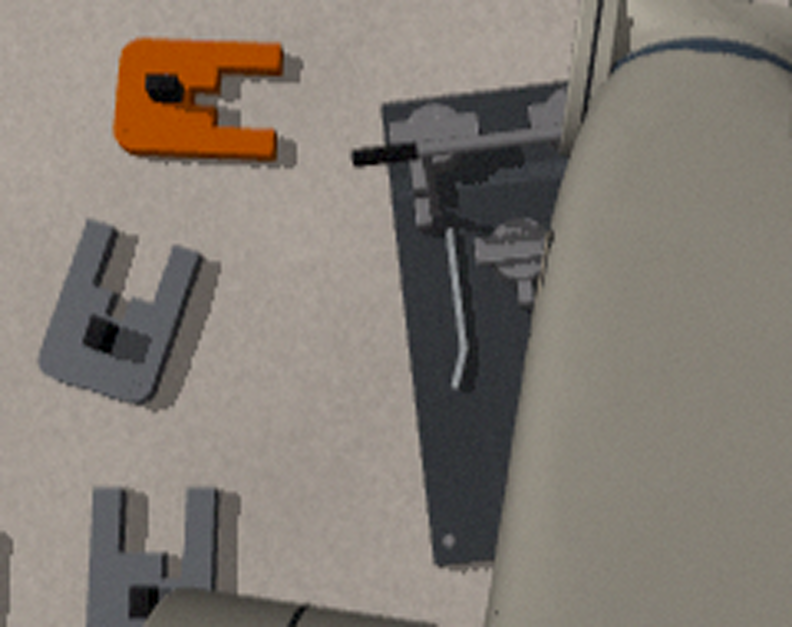

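```bash
python3 - <<'E'
from h import *
print(totool([.60,.19,.28]),totool([.568,.35,.2]))
E
```

```text
[11.9942421  -2.92672536 -0.14985252] [18.49863572 -3.52184626  3.04030339]
```

```bash
python3 -m crank '[[2.5,-0.6,0,0,0,0,1],[5,-1.2,0,0,0,0,1],[7.5,-1.8,0,0,0,0,1],[10,-2.4,0,0,0,0,1],[12,-2.9,0,0,0,0,1],[12,-2.9,0,0,0,0,1],[12,-2.9,0,0,0,0,1]]'
python3 - <<'E'
from h import *
d=snap("wrist","w4.png");print(manip.get_state()["joint_pos"])
E
```

```text
t: 6.35
tool_pos: [0.6001, 0.1899, 0.2751]
ee_rot: [2.094, 2.337, 0.002]
wrist_force: [-0.7, -1.1, 0.1]
width: 1.005
[ 0.28739808  0.40236919  1.59988255 -0.0025939   1.13574273  0.18025779]
```

View pics/w4.png

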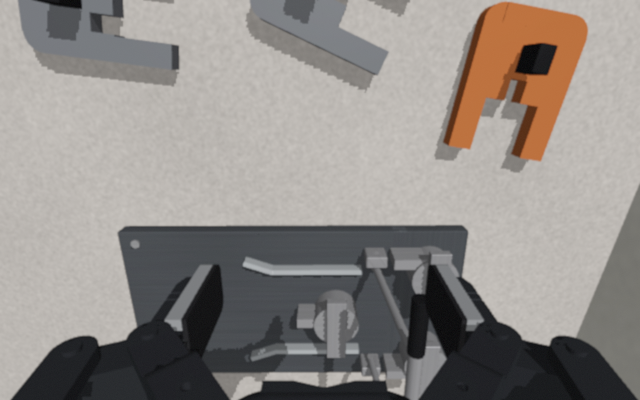

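```bash
python3 -m crank '[[2,-0.3,0,0,0,0,1],[3.6,-0.4,0,0,0,0,1],[3.6,-0.4,0,0,0,0,1],[3.6,-0.4,0,0,0,0,1]]'
python3 - <<'E'
from h import *
d=snap("wrist","w5.png");print(manip.get_state()["tool_pos"])
E
```

```text
t: 6.9
tool_pos: [0.5814, 0.2761, 0.2747]
ee_rot: [2.097, 2.334, 0.001]
wrist_force: [0.7, -0.7, -0.6]
width: 0.999
[0.58141113 0.27596885 0.27482703]
```

View pics/w5.png

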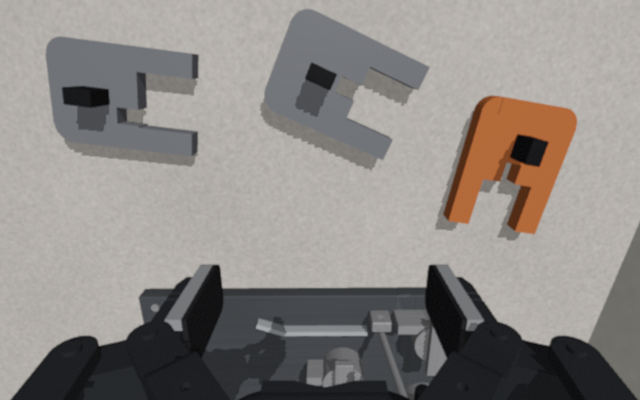

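```bash
python3 - <<'E'
from h import *
im=cv2.imread("pics/w5.png");crop(im,"w5c.png",(250,0,440,180),4.1/1.3)
E
```

```text
(no output)
```

View pics/w5c.png

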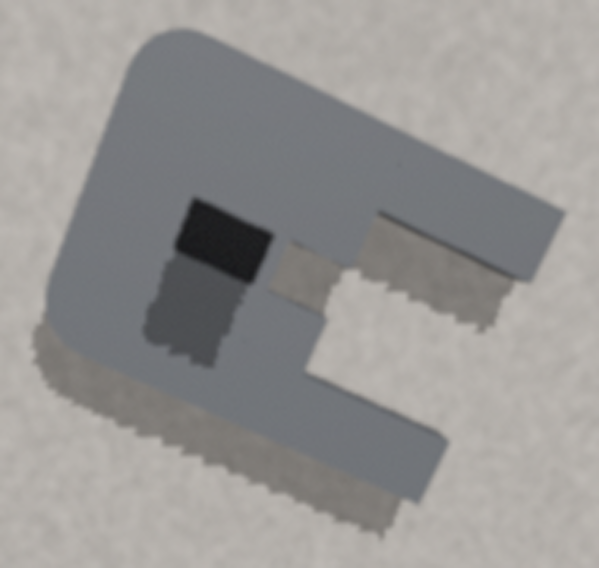

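```bash
python3 - <<'E'
from h import *
d=snap("wrist");f=lambda x,y,z:ray(d,(250+x/3.154,y/3.154),z)[:2]
L=f(566,211,.02);R=f(420,502,.02);print(L,R,np.linalg.norm(L-R))
li,ri=f(530,281,.02),f(447,440,.02);print(np.linalg.norm(li-ri))
e1,e2=f(210,36,.02),f(566,211,.02);g1,g2=f(100,357,.02),f(420,502,.02)
for p,q in((e1,e2),(g1,g2),(R,L)):
    v=q-p;print(np.degrees(np.arctan2(v[1],v[0])))
m=(L+R+li+ri)/4;h=np.radians(-17.7);X=np.array([np.cos(h),np.sin(h)])
print("grip from tips",m-.096*X,"lug",f(224,240,.05))
print("hover",totool([*(m-.096*X),.15]),totool([*(m-.096*X),.2]))
E
```

```text
[0.67740015 0.37389272] [0.64649511 0.27576538] 0.10287903096112572
0.0567228403686213
-17.790741061670253
-18.242546503392933
72.51826522427935
grip from tips [0.5700866  0.35400383] lug [0.57069771 0.35406854]
hover [ 3.16338544 -0.13782187  4.9900942 ] [ 3.15920116 -0.13064795  2.99011144]
```

```bash
python3 -m crank '[[1,0,1,0,0,-1.2,1],[2,-0.1,2,0,0,-2.5,1],[3.17,-0.14,3,0,0,-3.8,1],[3.17,-0.14,3,0,0,-5.1,1],[3.17,-0.14,3.5,0,0,-6.4,1],[3.17,-0.14,4,0,0,-7.7,1],[3.17,-0.14,5,0,0,-8.29,1],[3.17,-0.14,5,0,0,-8.29,1],[3.17,-0.14,5,0,0,-8.29,1]]'
python3 - <<'E'
from h import *
d=snap("wrist","w6.png");s=manip.get_state();print(s["tool_pos"],s["joint_pos"],totool([.5702,.3540,.044]));x=Rn.from_rotvec(s["ee_rot"]).as_matrix()[:,0];print(np.degrees(np.arctan2(x[1],x[0])))
E
```

```text
t: 8.12
tool_pos: [0.5707, 0.3537, 0.1505]
ee_rot: [0.484, 3.1, -0.001]
wrist_force: [0.3, -0.2, -0.0]
width: 1.005
[0.57084563 0.35402497 0.15084591] [ 0.53883124  0.60315087  1.58330911 -0.00416846  0.95123763 -0.7203974 ] [ 0.04619728 -0.01171186  4.27364863]
162.28669357722222
```

View pics/w6.png

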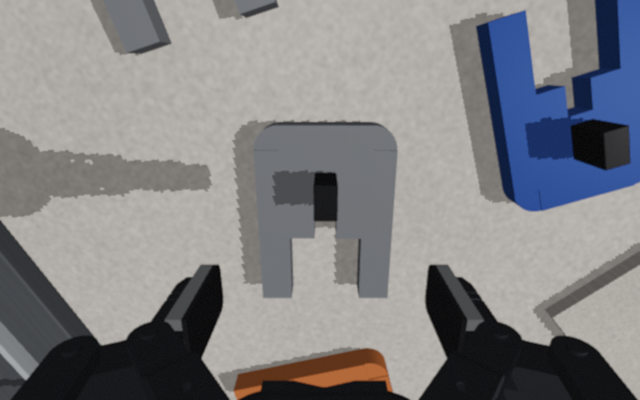

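```bash
python3 -m crank '[[0,0,2,0,0,0,1],[0,0,3.6,0,0,0,1],[0.03,0,4.27,0,0,0,1],[0.03,0,4.27,0,0,0,1],[0.03,0,4.27,0,0,0,0],[0.03,0,4.27,0,0,0,0],[0.03,0,4.27,0,0,0,0],[0.03,0,4.27,0,0,0,0],[0.03,0,4.27,0,0,0,0],[0.03,0,4.27,0,0,0,0]]' 80
python3 - <<'E'
from h import *
d=snap("wrist","w7.png");s=manip.get_state();print(s["tool_pos"],s["wrist_force"])
E
```

```text
t: 9.43
tool_pos: [0.5711, 0.3545, 0.045]
ee_rot: [0.483, 3.098, 0.001]
wrist_force: [-0.7, -0.1, 6.4]
width: 0.169
[0.57108342 0.35447003 0.04496898] [-0.69646652 -1.68970093  5.42102219]
```

View pics/w7.png

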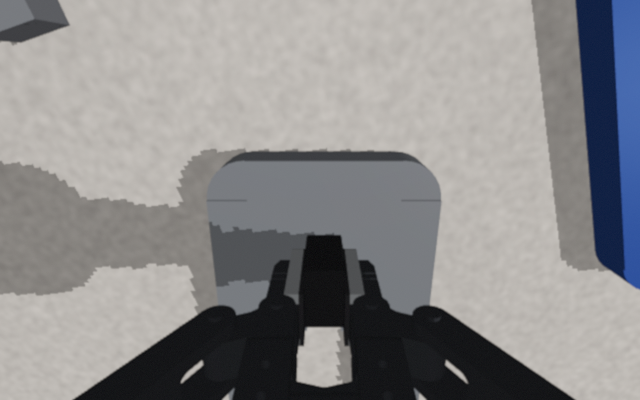

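```bash
python3 - <<'E'
from h import *
d=snap("wrist");p=ray(d,(323,161),.02);print(p,np.linalg.norm(p[:2]-manip.get_state()["tool_pos"][:2]))
d=snap("top","t8.png",(285,110,405,280),3.5)
E
```

```text
[0.52569797 0.36799818 0.02      ] 0.04736474044497602
```

View pics/t8.png

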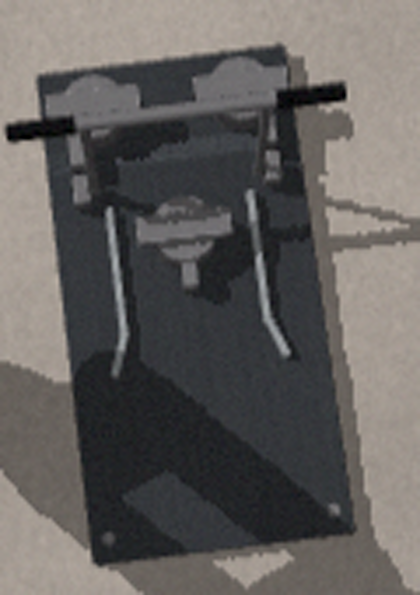

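```bash
python3 - <<'E'
from h import *
d=snap("top");f=lambda x,y,z:ray(d,(285+x/3.5,110+y/3.5),z)[:2]
hd=[f(*p,.064) for p in[(136,222),(230,210),(232,232),(139,245)]];s1=np.mean(hd,0)
v=(hd[0]+hd[3]-hd[1]-hd[2]);print("seat head",s1,np.degrees(np.arctan2(v[1],v[0]))-90,np.linalg.norm(v)/2)
a=np.radians(6.25);X=np.array([np.cos(a),np.sin(a)]);Y=np.array([-X[1],X[0]])
l=f(123,330,.032);r=f(266,318,.032);m=(l+r)/2;print("rails mid",m,(m-s1)@X,(m-s1)@Y,np.linalg.norm(l-r))
l=f(109,215,.032);r=f(251,195,.032);m=(l+r)/2;print("rails far",m,(m-s1)@X,(m-s1)@Y,np.linalg.norm(l-r))
cs=[f(*p,.02) for p in[(38,76),(284,44),(355,530),(98,563)]];c=np.mean(cs,0);print("seat plate",c+.05*X)
for p in[[.6376,-.0062]]:
  g=np.array(p)-.191*X;print(g,totool([*g,.13]))
E
```

```text
seat head [ 0.63418594 -0.00632419] 6.907334868135905 0.07460851442518576
rails mid [ 0.56192843 -0.01372517] -0.07263376247486635 0.0005094620856345017 0.11543582357628913
rails far [ 0.66053366 -0.00363292] 0.026484100767730372 -0.00019311448355817124 0.11695869864160446
seat plate [ 0.63639303 -0.0076232 ]
[ 0.44773524 -0.02699357] [  0.03685995 -16.02970504  -3.42635695]
```

```bash
python3 -m crank '[[0,0,-1.7,0,0,0,0],[0,0,-3.4,0,0,0,0],[0.08,-1.5,-3.43,0,0,0,0],[0.08,-3.5,-3.43,0,0,-0.3,0],[0.08,-5.5,-3.43,0,0,-0.7,0],[0.08,-7.5,-3.43,0,0,-1.2,0],[0.08,-9.5,-3.43,0,0,-1.7,0],[0.08,-11.5,-3.43,0,0,-2.2,0],[0.08,-13.5,-3.43,0,0,-2.6,0],[0.08,-15.3,-3.43,0,0,-3,0],[0.08,-16.05,-3.43,0,0,-3,0],[0.08,-16.05,-3.43,0,0,-3,0]]'
python3 - <<'E'
from h import *
d=snap("top","t9.png",(200,80,440,290),3);s=manip.get_state();print(s["tool_pos"],s["width"],s["joint_pos"],totool([.4466,-.0273,.068]));x=Rn.from_rotvec(s["ee_rot"]).as_matrix()[:,0];print(np.degrees(np.arctan2(x[1],x[0])))
snap("scene","s9.png",(200,100,440,280),3.3)
snap("wrist","w9.png")
E
```

```text
t: 11.12
tool_pos: [0.4455, -0.0281, 0.1297]
ee_rot: [-0.168, 3.133, -0.001]
wrist_force: [0.2, 0.6, -5.3]
width: 0.172
[ 0.4461423  -0.02743466  0.12983854] 0.1682173824515396 [-8.82431057e-02  3.66237864e-01  2.09758605e+00  5.12282202e-04
  6.72499835e-01 -1.76749540e+00] [-0.00584541  0.00514836  2.473603  ]
-173.8087362420831
```

View pics/t9.png

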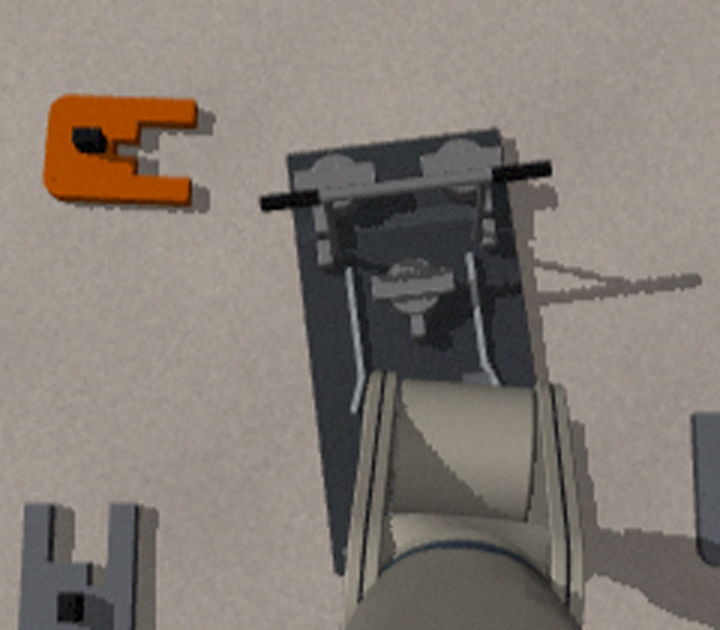

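View pics/s9.png

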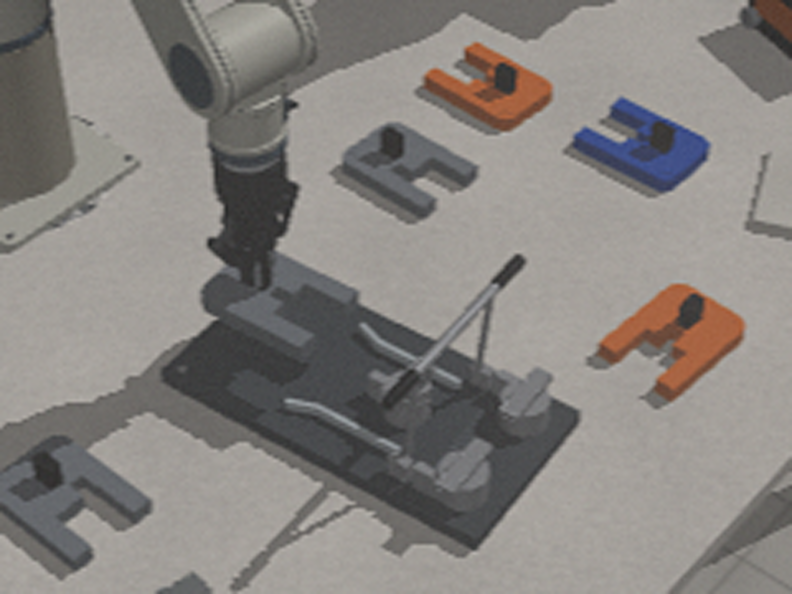

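View pics/w9.png

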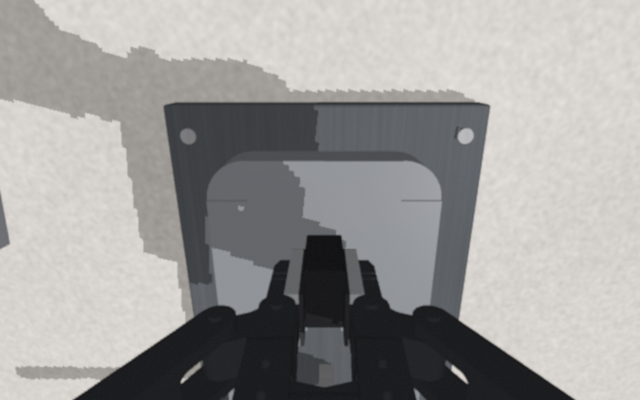

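```bash
python3 - <<'E'
from h import *
d=snap("wrist")
im=d["frame"]
p,q=ray(d,(165.5,104),.02),ray(d,(488,103.5),.02);v=p-q;print(p,q,np.linalg.norm(v),np.degrees(np.arctan2(v[1],v[0]))%180-90)
p2,q2=ray(d,(188,136),.02),ray(d,(466,135.5),.02);v=p2-q2;print((p2+q2)/2,np.degrees(np.arctan2(v[1],v[0]))%180-90)
a=np.radians(6.25);X=np.array([np.cos(a),np.sin(a)]);Y=np.array([-X[1],X[0]])
t=manip.get_state()["tool_pos"][:2]
for m in((p+q)/2,(p2+q2)/2):
  e=m[:2]-t;print("along",e@X,"lat",e@Y)
e=np.array([.6365,-.0065])-t;print("seat",e@X,e@Y)
E
```

```text
[ 0.39431856 -0.13439211  0.02      ] [0.37147159 0.06944367 0.02      ] 0.20511218787822716 6.395314311381014
[ 0.40313037 -0.03000784  0.02      ] 6.416055563388085
along -0.06416854678555269 lat 0.0009938384191401266
along -0.0437850147812858 lat 0.001242604619257755
seat 0.19075677136301497 -0.0007954959651985359
```

```bash
python3 -m crank '[[0,0,1.5,0,0,0,0],[0,0,2.3,0,0,0,0],[0,0,2.56,0,0,0,0],[0,0,2.56,0,0,0,0],[-0.6,0,2.56,0,0,0,0],[-1.2,0,2.56,0,0,0,0],[-1.8,0,2.56,0,0,0,0],[-2.0,0,2.56,0,0,0,0],[-2.0,0,2.56,0,0,0,0]]'
python3 - <<'E'
from h import *
d=snap("top","t10.png",(280,120,400,290),3.5);s=manip.get_state();print(s["tool_pos"],s["wrist_force"],s["ft_torque"])
snap("scene","s10.png",(220,140,380,270),4.8)
E
```

```text
t: 12.45
tool_pos: [0.4971, -0.0209, 0.0662]
ee_rot: [-0.173, 3.131, -0.001]
wrist_force: [-0.1, 0.2, -5.7]
width: 0.17
[ 0.49640311 -0.02093605  0.06607856] [-0.75650767  0.33013806 -4.89699905] [-0.02605425  0.05209577 -0.0243677 ]
```

View pics/t10.png

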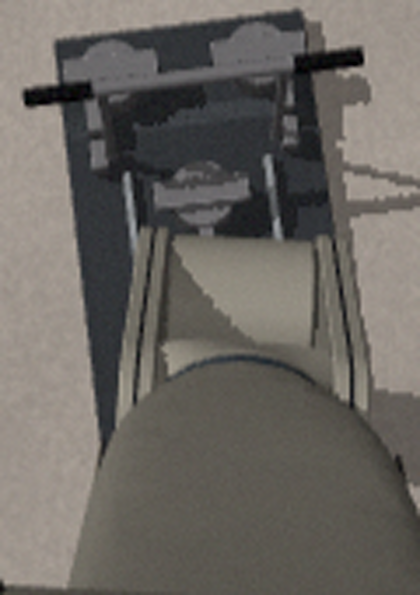

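View pics/s10.png

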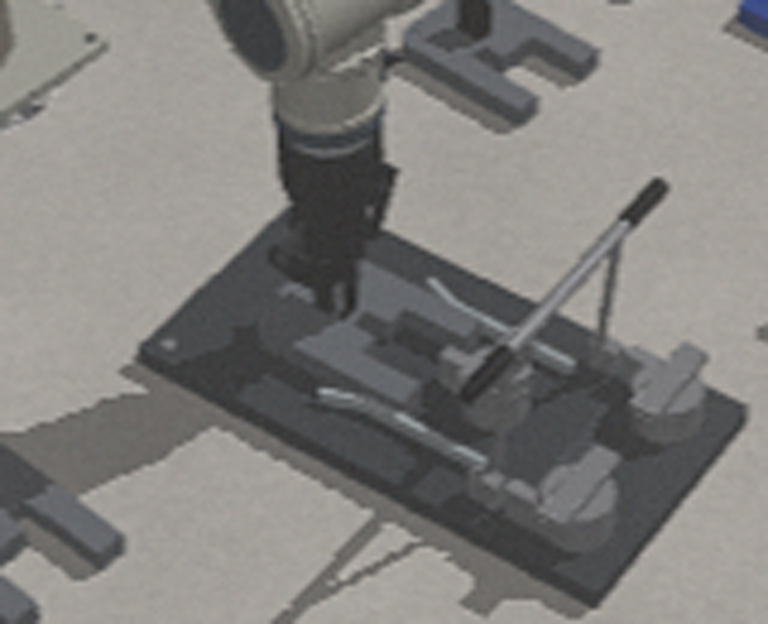

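```bash
python3 -m crank '[[-0.4,0,0.02,0,0,0,0],[-0.8,0,0.02,0,0,0,0],[-1.2,0,0.02,0,0,0,0],[-1.2,0,0.02,0,0,0,0]]'
python3 - <<'E'
from h import *
s=manip.get_state();print(s["tool_pos"],s["wrist_force"],s["ft_torque"],totool([.5699,-.0138,.065]))
E
```

```text
t: 13.05
tool_pos: [0.5273, -0.0176, 0.0658]
ee_rot: [-0.173, 3.131, -0.001]
wrist_force: [-0.9, -0.9, -4.0]
width: 0.174
[ 0.52727085 -0.01759675  0.06583248] [-0.91700048 -0.86867397 -3.99193712] [ 0.0131643   0.08248202 -0.01711929] [-1.71127346 -0.03733206  0.04374812]
```

```bash
python3 -m crank '[[-0.35,0,0.03,0,0,0,0],[-0.7,0,0.03,0,0,0,0],[-1.0,-0.02,0.03,0,0,0,0],[-1.3,-0.02,0.03,0,0,0,0],[-1.3,-0.02,0.03,0,0,0,0]]'
python3 - <<'E'
from h import *
s=manip.get_state();print(s["tool_pos"],s["wrist_force"],s["ft_torque"],totool([.5699,-.0138,.065]))
snap("scene","s11.png",(220,140,380,270),4.8)
E
```

```text
t: 13.68
tool_pos: [0.5603, -0.0145, 0.0653]
ee_rot: [-0.174, 3.13, -0.001]
wrist_force: [-0.1, 0.4, -4.5]
width: 0.171
[ 0.56034117 -0.01446431  0.06525789] [-0.0663349   0.37559842 -4.48269628] [-0.00799834  0.05978356 -0.00156868] [-0.38286946 -0.01584545  0.01289848]
```

View pics/s11.png

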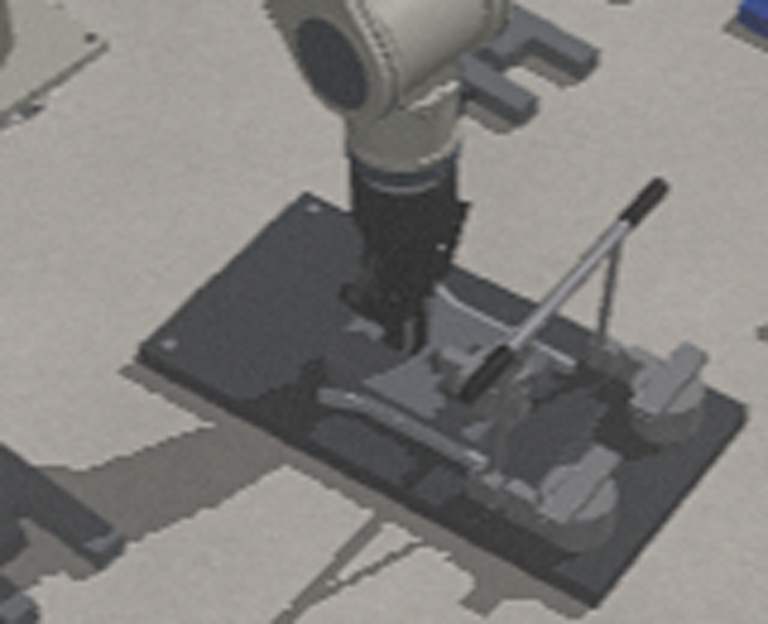

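```bash
python3 -m crank '[[-0.15,0,0.03,0,0,0,0],[-0.3,0,0.04,0,0,0,0],[-0.36,0,0.04,0,0,0,0],[-0.36,0,0.04,0,0,0,0]]'; python3 -m crank '[[-0.06,0,0.01,0,0,0,0],[-0.12,0,0.01,0,0,0,0],[-0.12,0,0.01,0,0,0,0]]'
```

```text
t: 14.22
tool_pos: [0.5679, -0.0135, 0.0649]
ee_rot: [-0.173, 3.132, -0.001]
wrist_force: [-4.4, -1.1, 5.8]
width: 0.171
t: 14.6
tool_pos: [0.5709, -0.0132, 0.0649]
ee_rot: [-0.173, 3.132, -0.001]
wrist_force: [-4.1, -0.7, 5.6]
width: 0.172
```

```bash
python3 -m crank '[[-0.05,0,0,0,0,0,0],[-0.1,0,0,0,0,0,0],[-0.1,0,0,0,0,0,0]]'; python3 -m crank '[[-0.05,0,0,0,0,0,0],[-0.1,0,0,0,0,0,0],[-0.1,0,0,0,0,0,0]]'
```

```text
t: 14.98
tool_pos: [0.5719, -0.0131, 0.065]
ee_rot: [-0.174, 3.136, -0.001]
wrist_force: [-8.6, -1.4, 8.8]
width: 0.167
t: 15.35
tool_pos: [0.572, -0.013, 0.0649]
ee_rot: [0.174, -3.133, 0.001]
wrist_force: [-12.9, -2.4, 12.0]
width: 0.169
```

```bash
python3 -m crank '[[-0.15,0,-0.02,0,0,0,0],[-0.3,0,-0.03,0,0,0,0],[-0.3,0,-0.03,0,0,0,0]]'
python3 - <<'E'
from h import *
d=snap("wrist","w12.png");s=manip.get_state()
for v in(160,161,162):
  p=ray(d,(323,v),.04);print(p)
E
```

```text
t: 15.72
tool_pos: [0.5724, -0.0129, 0.0649]
ee_rot: [0.174, -3.118, 0.0]
wrist_force: [-25.9, -6.1, 20.4]
width: 0.171
[ 0.5243721  -0.01915299  0.04      ]
[ 0.52480686 -0.0191046   0.04      ]
[ 0.52524237 -0.01905612  0.04      ]
```

View pics/w12.png

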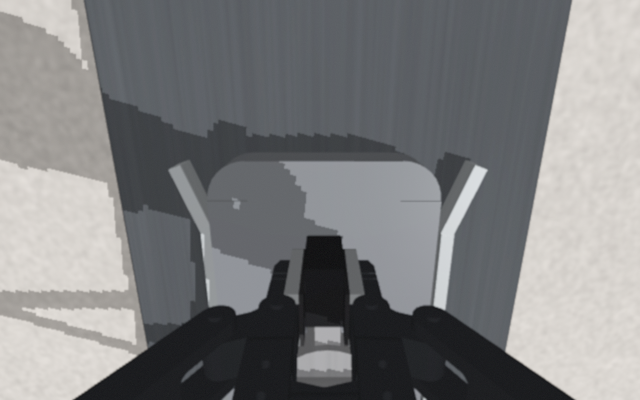

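```bash
python3 -m crank '[[0.02,0,0,0,0,0,0.3],[0.02,0,0,0,0,0,0.6],[0.02,0,0,0,0,0,0.6],[0.02,0,0,0,0,0,0.6],[0.02,0,-1,0,0,0,0.6],[0.02,0,-3,0,0,0,1],[0.02,0,-5.5,0,0,0,1],[0.02,0,-8.6,0,0,0,1],[0.02,0,-8.6,0,0,0,1],[0.02,0,-8.6,0,0,0,1]]'
python3 - <<'E'
from h import *
s=manip.get_state();print(s["tool_pos"],totool([.7055,-.0998,.28]))
d=snap("top","t13.png",(280,120,400,290),3.5)
d=snap("scene","s13.png",(220,140,380,270),4.8)
d=snap("wrist","w13.png")
E
```

```text
t: 17.02
tool_pos: [0.5763, -0.0127, 0.2806]
ee_rot: [0.174, -3.121, 0.001]
wrist_force: [-0.5, 0.4, -1.4]
width: 0.998
[ 0.57627642 -0.01266231  0.28061496] [-4.74909091 -4.03862865 -0.05437193]
```

View pics/s13.png

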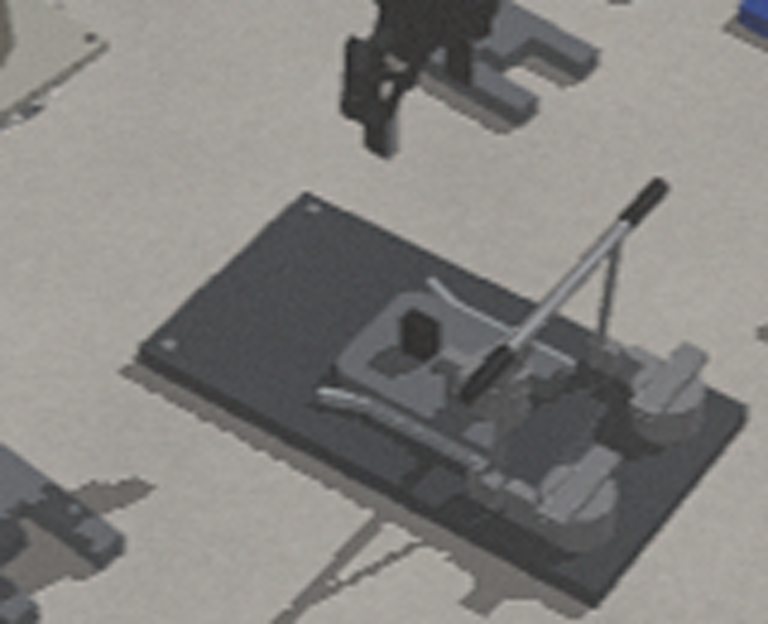

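View pics/w13.png

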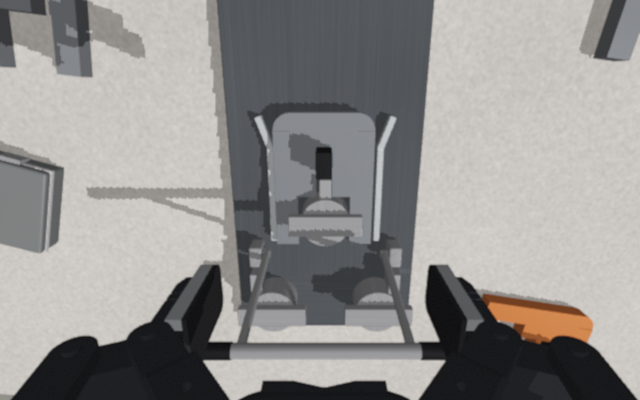

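```bash
python3 - <<'E'
from h import *
d=snap("wrist");t=ray(d,(324,112.5),.04);s=(ray(d,(289,225),.064)+ray(d,(361,227),.064))/2;print(t,s,np.linalg.norm((t-s)[:2]))
E
python3 -m crank '[[-1.5,-1.4,0,0,0,1.25,1],[-3,-2.8,0,0,0,2.5,1],[-4.75,-4.04,-0.05,0,0,3.8,1],[-4.75,-4.04,-0.05,0,0,5.1,1],[-4.75,-4.04,-0.05,0,0,6.4,1],[-4.75,-4.04,-0.05,0,0,7.7,1],[-4.75,-4.04,-0.05,0,0,9,1],[-4.75,-4.04,-0.05,0,0,10.3,1],[-4.75,-4.04,-0.05,0,0,11.25,1],[-4.75,-4.04,-0.05,0,0,11.25,1],[-4.75,-4.04,-0.05,0,0,11.25,1]]'
python3 - <<'E'
from h import *
d=snap("wrist","w14.png");s=manip.get_state();R=Rn.from_rotvec(s["ee_rot"]).as_matrix();print(R.round(3),s["tool_pos"])
E
```

```text
[ 0.52374355 -0.01831174  0.04      ] [ 0.63477862 -0.00483727  0.064     ] 0.11184966406100724
t: 18.6
tool_pos: [0.7037, -0.0998, 0.2747]
ee_rot: [-2.08, -2.331, 0.026]
wrist_force: [0.5, -0.8, -0.0]
width: 0.998
[[-0.113  0.993 -0.024]
 [ 0.994  0.113 -0.001]
 [ 0.002 -0.024 -1.   ]] [ 0.70374396 -0.09978008  0.27508734]
```

View pics/w14.png

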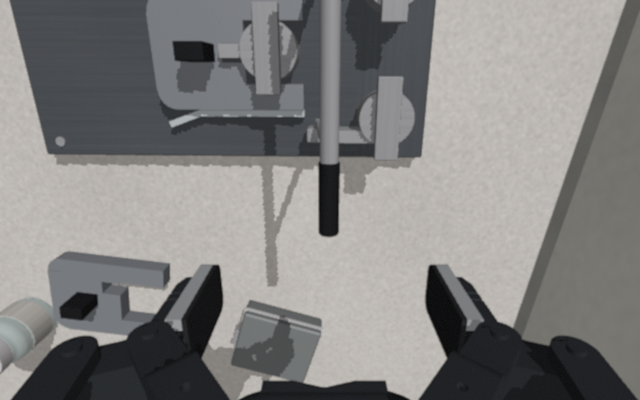

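```bash
python3 - <<'E'
from h import *
d=snap("wrist");a=ray(d,(329,162),.176);b=ray(d,(329,234),.176);m=(a+b)/2;print(a,b,np.linalg.norm(a-b));print(m,totool([m[0],m[1],.186]),totool([m[0],m[1],.23]))
E
```

```text
[ 0.70110335 -0.07143437  0.176     ] [ 0.70707594 -0.12167865  0.176     ] 0.05059802005008115
[ 0.70408964 -0.09655651  0.176     ] [0.12209753 0.10873119 3.57382428] [0.12498676 0.06784    1.81430174]
```

```bash
python3 -m crank '[[0.1,0.05,0.9,-0.17,0,0,1],[0.12,0.08,2,-0.17,0,0,1],[0.12,0.11,3,-0.17,0,0,1],[0.12,0.11,3.55,-0.17,0,0,1],[0.12,0.11,3.55,-0.17,0,0,1],[0.12,0.11,3.55,-0.17,0,0,0],[0.12,0.11,3.55,-0.17,0,0,0],[0.12,0.11,3.55,-0.17,0,0,0],[0.12,0.11,3.55,-0.17,0,0,0],[0.12,0.11,3.55,-0.17,0,0,0],[0.12,0.11,3.55,-0.17,0,0,0]]' 30
python3 - <<'E'
from h import *
s=manip.get_state();R=Rn.from_rotvec(s["ee_rot"]).as_matrix();print(R.round(3),s["tool_pos"],s["wrist_force"])
a=np.radians(6.3);X=np.array([np.cos(a),np.sin(a)]);Y=np.array([-X[1],X[0]])
h=np.array([.637,-.0065])+.045*X
p=s["tool_pos"];off=(p[:2]-h)@X;print("x off hinge",off,"theta",np.arccos(-off/.142))
th0=np.arccos(-off/.142)
w0=np.array([h@[1,0],0,0])
c=lambda t:np.array([*(-.142*np.cos(t)*X),.142*np.sin(t)])
for t in np.r_[np.arange(1.55,0.15,-.15),.12,.085,.06]:
    print(round(t,3),((R.T@(c(t)-c(th0)))/.025).round(2))
E
```

```text
t: 20.08
tool_pos: [0.7044, -0.0967, 0.1871]
ee_rot: [-2.092, -2.343, -0.003]
wrist_force: [-1.6, 0.2, 3.7]
width: 0.147
[[-0.113  0.994  0.001]
 [ 0.994  0.113  0.002]
 [ 0.002  0.001 -1.   ]] [ 0.70436064 -0.09665361  0.18709124] [-1.55066204  0.18723075  3.74378435]
x off hinge 0.01206090103614513 theta 1.6558347054040392
1.55 [ 0.   -0.6  -0.02]
1.4 [ 0.   -1.45  0.06]
1.25 [ 0.01 -2.27  0.27]
1.1 [ 0.01 -3.06  0.59]
0.95 [ 0.01 -3.79  1.04]
0.8 [ 0.01 -4.44  1.58]
0.65 [ 0.01 -5.01  2.22]
0.5 [ 0.01 -5.47  2.93]
0.35 [ 0.01 -5.82  3.71]
0.2 [ 0.01 -6.05  4.52]
0.12 [ 0.01 -6.13  4.97]
0.085 [ 0.01 -6.15  5.17]
0.06 [ 0.01 -6.16  5.31]
```

```bash
python3 -m crank '[[0,-0.6,-0.02,0,0,0,0],[0,-1.45,0.06,0,0,0,0],[0,-2.27,0.27,0,0,0,0],[0,-3.06,0.59,0,0,0,0],[0,-3.79,1.04,0,0,0,0],[0,-4.44,1.58,0,0,0,0],[0,-5.01,2.22,0,0,0,0],[0,-5.47,2.93,0,0,0,0],[0,-5.82,3.71,0,0,0,0],[0,-6.05,4.52,0,0,0,0],[0,-6.05,4.52,0,0,0,0]]'
python3 - <<'E'
from h import *
s=manip.get_state();print(s["tool_pos"],s["wrist_force"])
d=snap("scene","s15.png",(220,140,380,270),4.8)
d=snap("wrist","w15.png")
E
```

```text
t: 21.45
tool_pos: [0.5534, -0.1137, 0.0729]
ee_rot: [-2.093, -2.343, -0.003]
wrist_force: [4.0, -1.4, -2.4]
width: 0.147
[ 0.5534415  -0.11368437  0.07292454] [ 3.95269099 -1.44052865 -2.39616995]
```

View pics/w15.png

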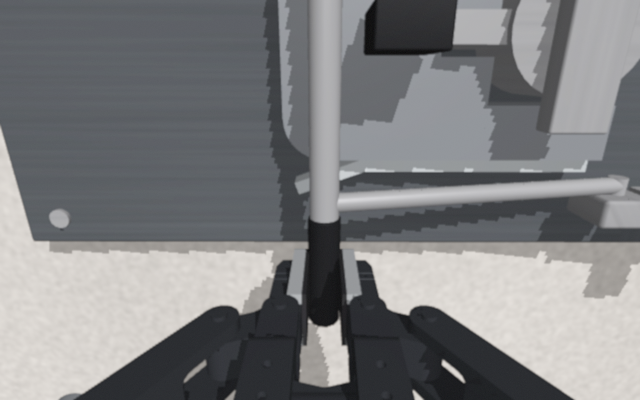

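```bash
python3 -m crank '[[0,-0.04,0.25,0,0,0,0],[0,-0.08,0.45,0,0,0,0],[0,-0.1,0.6,0,0,0,0],[0,-0.1,0.6,0,0,0,0]]'; python3 -m crank '[[0,0,0.06,0,0,0,0],[0,0,0.1,0,0,0,0],[0,0,0.1,0,0,0,0]]'
```

```text
t: 22.05
tool_pos: [0.5517, -0.114, 0.0593]
ee_rot: [2.092, 2.343, 0.003]
wrist_force: [1.5, 0.8, 6.8]
width: 0.148
t: 22.42
tool_pos: [0.5517, -0.1139, 0.059]
ee_rot: [2.092, 2.343, 0.003]
wrist_force: [-5.8, 1.7, 27.5]
width: 0.147
```

```bash
python3 -m crank '[[0,0,0,0,0,0,0.4],[0,0,0,0,0,0,0.7],[0,0,0,0,0,0,0.7],[0,0,0,0,0,0,0.7],[0,0,-1,0,0,0,0.7],[0,0,-3,0,0,0,0.7],[0,0,-5.5,0,0,0,1],[0,0,-5.5,0,0,0,1]]'
python3 - <<'E'
from h import *
d=snap("scene","s16.png",(220,140,380,270),4.8)
d=snap("wrist","w16.png")
a=ray(d,(325.5,147),.046)
E
```

```text
t: 23.42
tool_pos: [0.5545, -0.1148, 0.2012]
ee_rot: [2.086, 2.337, 0.01]
wrist_force: [-0.2, -0.0, -1.5]
width: 1.0
```

View pics/w16.png

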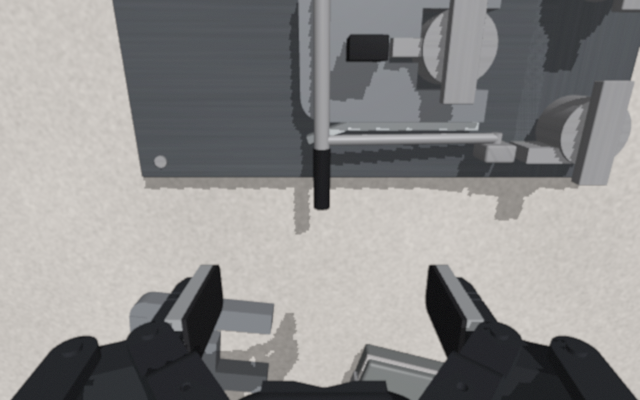

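View pics/s16.png

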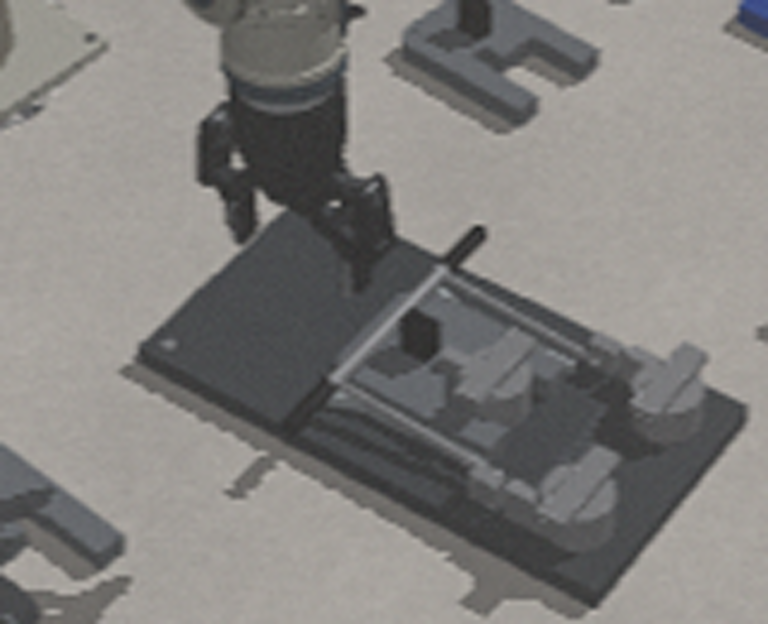

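```bash
python3 - <<'E'
from h import *
w=snap("wrist");s=snap("scene");t=snap("top","t17.png",(280,120,400,290),3.5)
P=lambda d:K(d)@np.c_[np.array(d["R"]),np.array(d["t"])]
tri=lambda a,ua,b,ub:(lambda X:X[:3,0]/X[3,0])(cv2.triangulatePoints(P(a),P(b),np.float64(ua).reshape(2,1),np.float64(ub).reshape(2,1)))
# grip/bar boundary right: wrist (321,149); scene (333,382)/4.8
print("bound",tri(w,(321,149),s,(220+333/4.8,140+381/4.8)))
print("end",tri(w,(321,207),s,(220+292/4.8,140+429/4.8)))
for z in(.034,.040,.046,.052):
  a=ray(w,(321.5,149),z);b=ray(w,(321.5,208),z);print(z,np.linalg.norm(a-b),(a+b)/2)
E
```

```text
bound [ 0.54956743 -0.08546688  0.04709061]
end [ 0.55536798 -0.13520924  0.04170531]
0.034 0.05135677713799899 [ 0.54975142 -0.11625465  0.034     ]
0.04 0.050282646383166325 [ 0.54958228 -0.11449405  0.04      ]
0.046 0.0492085156283336 [ 0.54941314 -0.11273345  0.046     ]
0.052 0.04813438487350091 [ 0.54924401 -0.11097285  0.052     ]
```

View pics/t17.png

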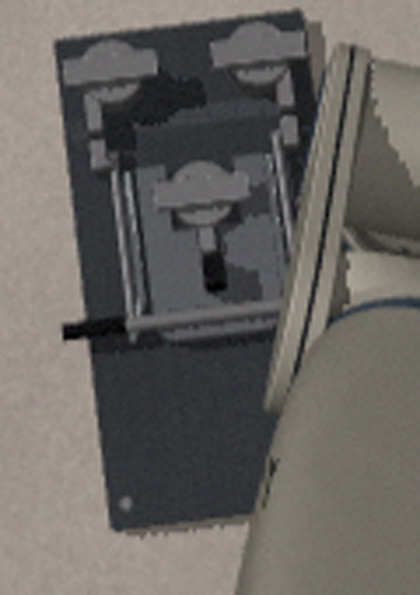

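```bash
python3 - <<'E'
from station import manip
print(manip.job_done(), manip.get_state()["t"])
E
```

```text
the job is handed in; nothing more can be done
the job is handed in; nothing more can be done
```

The job is done and handed in at about 24 s. Hub b is home on the shaft, the clip is back down on it, and the gripper is clear above the stage.

- **Choice of hub:** The mounted shaft's key is in the middle, so it is shaft b. The grey hub at top-view pixel (218, 195) was the only grey one with a centred keyway. The other two grey hubs have theirs to the right (c) and to the left (a). I left the orange and blue look-alikes alone.
- **Sequence:** I swung the clip up by its right grip to about 1.65 rad. I lifted hub b by its lug, set it at the lane start and slid it in. I then swung the clip back down by the same grip and let go.
- **Seating check:** Sideways forces stayed small on the way in. The hub stopped at the expected place and moved only about 0.4 mm more under a push of about 26 N. The pictures show the key in the keyway.
- **Clip check:** The bar met the hub with about 27 N at the wrist. Afterwards two views gave its height as 42 to 47 mm, against about 46 mm expected.
- **Disagreements:** The camera distance from the hub's tail to the shaft came out at 111.8 mm against the nominal 114 mm, which I put down to picture and calibration error. Two estimates of the lane's middle differed by about 2 mm, and the slide met no jam.
- **Not checked:** I did not measure the other hubs and the bench items again at the end. The arm stayed clear of them throughout.

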